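Seat the tuning coil in its slotted cradle

TASK

Pick up the tuning coil with the long brass axle and lower it into the cradle, so that both ends of the axle lie level at the bottom of the two open slots. Lower it all the way down before letting go, do not drop it in, and leave the coil with the short axle where it lies.

Things in the scene. Friction and masses are not known exactly. Their poses are not given: they have to be found in the camera images.
- long_coil: The coil to seat, 0.15-0.29 kg: a copper-banded cream porcelain block 36 x 50 x 36 mm (x, y, z) on a round brass axle 10 mm thick, 140 mm long, through the block along its own y axis, 45 mm standing out at each end. Origin mid-block on the axle line. Starts loose, a flat of the block on the ledge (z = 0), origin 18 mm up. Both ends alike; either way round will do.
- short_coil: The other loose coil, to be left alone: the same block, 36 x 50 x 36 mm, but its brass axle is only 80 mm long, 15 mm standing out at each end. Origin and axes as for the long coil. It lies 120 mm or more from the long coil, centre to centre; either may be the nearer to the robot.
- cradle: Fixed cradle: black base plate 80 x 150 x 8 mm (x, y, z), origin under its centre on the ledge, and two upright aluminium brackets 56 mm wide (x), 8 mm thick, 72 mm high, centred at y = +48 and -48 mm. In each, at x = 0, an open-topped slot: 34 mm wide at the top, tapering to 14 mm at 56 mm height, then straight to its flat bottom at 40 mm. The seated axle lies along y.
- cradle_seat (a point): Where the middle of the long coil belongs: the point midway between the two slots, 45 mm above the cradle's origin, where the axle line lies when both ends are down. Axes as the cradle's. The block then hangs between the brackets (88 mm apart inside).
Things that resemble listed ones, but are neither listed nor needed, are in the scene too. Leave any green or purple look-alike of the long_coil alone. Of the things like the cradle, leave any that is purple; of the rest the larger one is meant.

How it is judged:
By the outcome, as a careful person would: the job done as asked, in the order asked, and still so for the second after the job is handed in, with the robot touching nothing.
It also fails if it takes over 32 s, if anything falls off the work surface, if the arm or the gripper's body presses on something with over 40 N, if the wrist force passes 120 N, or if a joint passes its speed limit or range.

ROBOT

A 6-joint arm with a two-finger parallel gripper is mounted at the origin on the work surface. World frame = base frame: x ahead of the robot, y to its left, z up, the work surface at z = 0. Lengths are in m, angles in rad, forces in N, time in s.
With the tool pointing down it reaches from about 0.35 to 0.975 m from the base axis. Payload 4.9 kg.
Tool frame: the origin (TCP) lies at the very end of the fingers, on their centre line; the grasp point (between the pads) lies 19 mm behind it; x points along the fingers, y is the direction in which the jaws open and shut, and the axes are right-handed (so a half turn about x gives the same grasp; the last joint's range is limited). The gripper opens to 85 mm and grips with 20 to 120 N. Pads are 22 mm wide; open, the fingers measure 114 mm over their backs; the gripper's body (76 mm by 85 mm) begins 54 mm behind the grasp point. The pads swing forward as they close: fully open they stand 13 mm farther back than shut.
Start: joints at [-1.251, 0.053, 1.613, -0, 1.476, -0.119], TCP at [0.266, -0.566, 0.231] pointing down, gripper open.
Joint ranges: [-3.01, 3.01], [-1.01, 2.22], [0.06, 2.58], [-1.02, 4.17], [0.09, 2.62], [-3.14, 3.14]. Speed limits (rad/s): [2.57, 2.57, 3.14, 3.14, 3.14, 3.14].

INTERFACE

Orientations are given as a rotation vector (axis times angle).
In Python, from station import ctrl, get_image, calibration, finish_job, search_frame, cut_out, mark_of gives the robot as it stands. The module is installed in compiled form; this text tells all that it offers.
- The arm moves only by the tool arm_command, never from a script. Its argument "plan" is a list that holds one entry, the list of rows, each a list of 7 numbers: the shift along the tool's x, y, z in m, then the turn, a rotation vector about the tool's x, y, z in degrees, then the finger opening in m, from 0 to 0.0854. A call has 1 to 20 rows; each row shifts and turns the pose as measured when the row begins, along the tool's axes as they then stand; what a row does not reach is not made up. A row lasts 1/12 s, in which the tool goes at most 41.7 mm and 7.16 degrees, less where a joint would pass 70% of its speed; a pose out of reach is approached as far as the arm can. A call with a gripper value outside its range is refused whole. The fingers move at their own pace and stop on an object; "squeeze" is the grip in N (left out, the last holds). Time passes only in rows, so rows that do not move let the fingers close. It gives the time, the measured TCP pose, the force and the opening at its end, in the units of the state.
- ctrl.get_obs(): the state, without advancing time (a new reading comes with each control period).
- get_image(name): name is "scene" or "top" or "wrist"; returns the picture (384x512x3 uint8, red, green, blue); there is no depth.
- calibration(name): a dict with "fx", "fy", "cx", "cy" (pixels), "cam_to_world" (4x4, takes a point from camera to world coordinates); the wrist camera has in their place "hand_eye" (4x4, takes a point from camera to tool coordinates, whose origin is the TCP and whose axes are the tool frame's). Camera axes: x right, y down, z forward; pixel columns grow to the right and rows downward; lengths in m; the calibration is good to about 2 mm. A picture is of the moment at which its call begins: read the wrist's pose just before it. calibration takes no time and is no camera call.
- finish_job(): hands the job in, once; it reports no verdict.
Trained networks look in the newest picture that a camera, given by its name, has taken for a name from the list of things; names that differ only in an ending like _2 or _b are one class to them, and where a whole thing is asked for, a point or a joint stands for the part that bears it (a point fixed in the world has none). Each returns a list of dicts, best first, with "conf" (0 to 1); they miss things now and then, are a little off and sometimes report something else, mostly with a low value. They report only what shows in the picture. A call takes as long as a camera call. They do not tell look-alikes from the thing itself.
- search_frame(camera, thing): "at" ([x, y, z] in m, in the coordinates of the camera as it stood for that picture, good to about 4 mm: the middle of the surface that is visible of it).
- cut_out(camera, thing): "mask" (384x512 bool, what is visible of it).
- mark_of(camera, thing): "at" ([x, y, z] in m, in the coordinates of the camera as it stood for that picture, good to about 4 mm: a listed point, or the origin of a listed thing).
The state is a dict: "t": time; "q": joint angles; "dq": joint speeds; "effort": joint torques, N m; "tool_pos": TCP position; "tool_rot": TCP orientation; "contact_force": force on the tool from outside, world axes, zero at the start; "wrist_torque": the same for the moment, N m; "opening": finger opening in m.
Only numpy, scipy, OpenCV 4.12 (cv2) and the standard library are available. Lean on these libraries where they do the work, as an engineer would, in place of code of your own. Each camera call takes 0.05 s, during which the arm holds its last target. There are 200 camera calls.

## Working session

There is one attempt and no reset: what is moved stays moved. The work goes in short steps, Python scripts to look and compute and a tool call to move; the robot and the scene stay as the last step left them, time stands still between calls to the robot, and variables do not carry over. Pictures are saved under pics/ and viewed, about 8 in all and at most 12, crops included, and the job is handed in when it is done.

Besides the shell and the picture viewer there is one more tool, called after "Request:" as name([rows], argument=value, ...), one row to a line, values as JSON. arm_command: Moves the arm, as the interface text tells. Its arguments: {"type":"object","properties":{"plan":{"type":"array","items":{"type":"array","items":{"type":"array","items":{"type":"number"}}}},"squeeze":{"type":"number"}},"required":["plan"]}

```bash
mkdir -p pics
cat > h.py <<'E'
import numpy as np, cv2
from scipy.spatial.transform import Rotation as R
from station import *
def T_cam(n,o=None):
    c=calibration(n)
    if n!="wrist": return np.array(c["cam_to_world"])
    o=o or ctrl.get_obs(); T=np.eye(4); T[:3,:3]=R.from_rotvec(o["tool_rot"]).as_matrix(); T[:3,3]=o["tool_pos"]
    return T@np.array(c["hand_eye"])
def w(n,p,T=None):
    T=T_cam(n) if T is None else T
    return (T@np.r_[p,1])[:3]
def px(n,p): 
    c=calibration(n); return np.round([c["fx"]*p[0]/p[2]+c["cx"],c["fy"]*p[1]/p[2]+c["cy"]])
def proj(n,P,T=None):
    T=T_cam(n) if T is None else T
    return px(n,(np.linalg.inv(T)@np.r_[P,1])[:3])
def ray(n,uv,z,T=None):
    T=T_cam(n) if T is None else T
    c=calibration(n); d=T[:3,:3]@[(uv[0]-c["cx"])/c["fx"],(uv[1]-c["cy"])/c["fy"],1]; o=T[:3,3]
    return o+d*(z-o[2])/d[2]
def save(n,im,s=1): cv2.imwrite(f"pics/{n}.png",cv2.resize(im[...,::-1],None,fx=s,fy=s,interpolation=cv2.INTER_CUBIC))
E
python3 - <<'E'
from h import *
o=ctrl.get_obs(); print(o["t"],o["tool_pos"],R.from_rotvec(o["tool_rot"]).as_matrix().round(3))
ims=[]
for n in ["top","scene"]:
    im=get_image(n); ims.append(im); print(n,T_cam(n).round(2).tolist())
    for th in ["long_coil","short_coil","cradle"]:
        for f in (search_frame,mark_of):
            for r in f(n,th): print(th,f.__name__,round(r["conf"],2),w(n,r["at"]).round(3),px(n,r["at"]))
save("a",ims[0],1.5); save("b",ims[1],1.5)
E
```

```text
0.0 [ 0.26533665 -0.56517773  0.23005735] [[-0.001  0.425 -0.905]
 [ 0.002 -0.905 -0.425]
 [-1.    -0.002 -0.   ]]
top [[-0.02, -0.99, 0.16, 0.32], [-1.0, 0.02, -0.01, -0.02], [0.01, -0.16, -0.99, 1.04], [0.0, 0.0, 0.0, 1.0]]
long_coil call 0.87 [ 0.478 -0.199  0.034] [338. 198.]
long_coil call 0.76 [ 0.346 -0.115  0.036] [301. 260.]
long_coil call 0.6 [ 0.591 -0.317  0.036] [389. 147.]
long_coil call 0.9 [ 0.34  -0.115  0.018] [301. 264.]
long_coil call 0.88 [ 0.594 -0.32   0.018] [388. 147.]
long_coil call 0.63 [ 0.479 -0.203  0.014] [338. 199.]
short_coil call 0.82 [ 0.617 -0.162  0.036] [318. 136.]
short_coil call 0.91 [ 0.62  -0.161  0.021] [317. 137.]
cradle call 0.93 [0.409 0.099 0.01 ] [201. 234.]
cradle call 0.86 [0.464 0.29  0.008] [114. 211.]
cradle call 0.57 [0.577 0.099 0.01 ] [201. 159.]
cradle call 0.97 [0.467 0.295 0.001] [113. 210.]
cradle call 0.86 [ 0.41   0.102 -0.   ] [201. 234.]
cradle call 0.83 [0.583 0.1   0.004] [201. 157.]
scene [[-0.83, 0.34, -0.44, 0.87], [0.55, 0.52, -0.65, 0.58], [0.0, -0.79, -0.62, 0.59], [0.0, 0.0, 0.0, 1.0]]
long_coil call 0.79 [ 0.351 -0.107  0.021] [274. 160.]
long_coil call 0.6 [ 0.485 -0.189  0.024] [217. 160.]
long_coil call 0.58 [ 0.594 -0.303  0.021] [164. 154.]
long_coil call 0.96 [ 0.34  -0.118  0.02 ] [275. 157.]
long_coil call 0.8 [ 0.479 -0.205  0.016] [217. 159.]
long_coil call 0.68 [ 0.592 -0.317  0.017] [163. 153.]
short_coil call 0.61 [ 0.626 -0.151  0.033] [175. 181.]
cradle call 0.83 [0.416 0.103 0.005] [304. 215.]
cradle call 0.76 [0.584 0.112 0.006] [246. 247.]
cradle call 0.64 [0.473 0.297 0.009] [346. 281.]
cradle call 0.86 [0.408 0.099 0.   ] [306. 215.]
cradle call 0.66 [ 0.582  0.107 -0.002] [245. 247.]
cradle call 0.55 [ 0.466  0.29  -0.002] [345. 281.]
```

View pics/a.png

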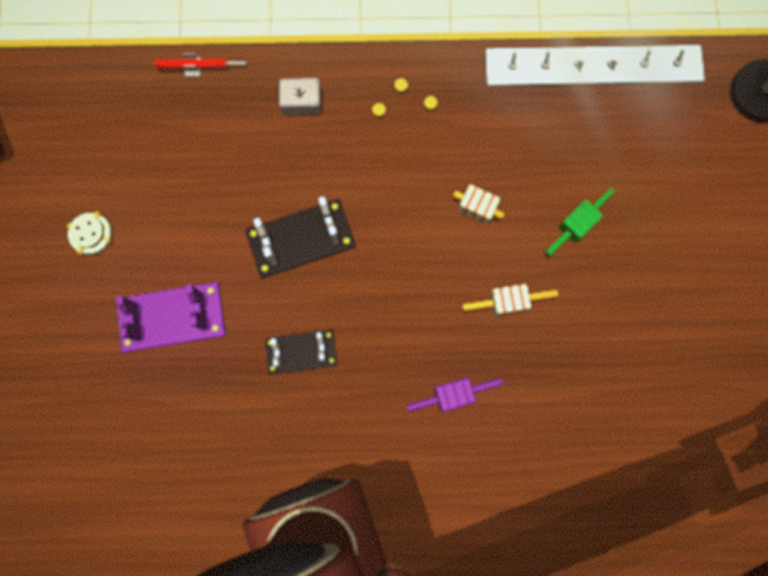

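View pics/b.png

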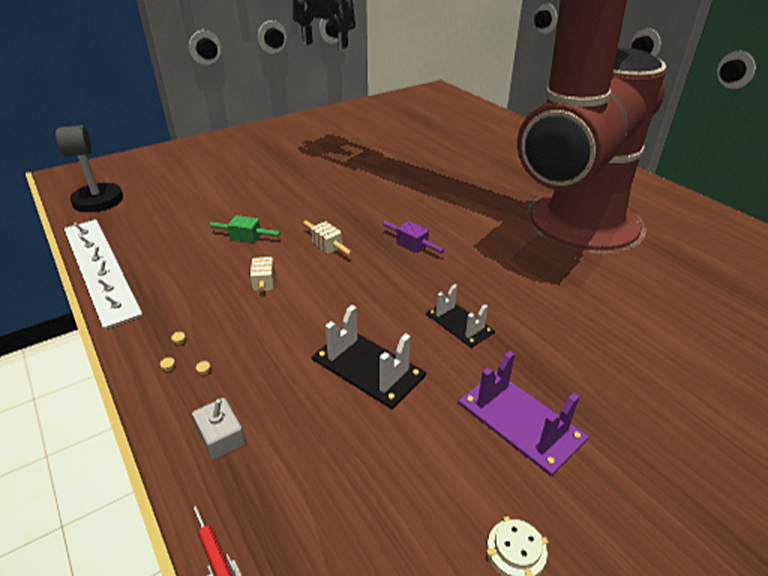

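Top view (in its 384x512 pixels): there are three coils like the long one.
- (338,199) is cream with a long brass axle.
- (389,147) is green and (301,262) is purple, so both are look-alikes.
- The short coil is at (318,136).

There are three cradles: large black (201,157), small black (201,234) and purple (113,210). The targets are the cream coil at (338,199) and the large black cradle at (201,157). I'll confirm both in one enlarged crop and measure their yaws.

Run:
```python
from h import *
im=get_image("top"); o=ctrl.get_obs()
def best(th,uv):
    return min(cut_out("top",th),key=lambda r:np.hypot(*(np.argwhere(r["mask"]).mean(0)[::-1]-uv)))["mask"]
m=best("long_coil",[338,199])
P=np.array([ray("top",(u,v),0.018) for v,u in np.argwhere(m)])[:,:2]
c=P.mean(0); ev=np.linalg.eigh(np.cov(P.T))[1][:,1]; s=(P-c)@ev
print("coil",c,np.degrees(np.arctan2(ev[1],ev[0])),np.ptp(s), c+ev*(s.max()+s.min())/2)
m2=best("cradle",[201,157])
# plate: dark pixels on mask region filled
k=(m2).astype(np.uint8)
P=np.array([ray("top",(u,v),0.008) for v,u in np.argwhere(k)])[:,:2]
(cc,sz,a)=cv2.minAreaRect((P*1000).astype(np.float32)); print("cradle",cc,sz,a)
for uv in [(247,233),(340,200),(354,241),(262,277)]: print(ray("top",np.array(uv)/1.5,0.008).round(4))
v=im.copy(); 
for mm in (m,m2):
    cs,_=cv2.findContours(mm.astype(np.uint8),0,1); cv2.drawContours(v,cs,-1,(0,255,255),1)
save("c",v[90:260,150:420],2.9)
```

```text
coil [ 0.47786694 -0.20472151] 98.37310140451054 0.13675933598610251 [ 0.47797119 -0.20542978]Traceback (most recent call last):
  File "<stdin>", line 12, in <module>
  File "h.py", line 19, in ray
    c=calibration(n); d=T[:3,:3]@[(uv[0]-c["cx"])/c["fx"],(uv[1]-c["cy"])/c["fy"],1]; o=T[:3,3]
ValueError: time passes only in moves, steps and waits
```

```bash
sed -i 's/^from station import \*/from station import *\nimport functools, station\ncalibration=functools.lru_cache(station.calibration)/' h.py
python3 - <<'E'
from h import *
im=get_image("top"); T=T_cam("top")
m2=min(cut_out("top","cradle"),key=lambda r:np.hypot(*(np.argwhere(r["mask"]).mean(0)[::-1]-[201,157])))["mask"]
P=np.array([ray("top",(u,v),0.008,T) for v,u in np.argwhere(m2)])[:,:2]
print("cradle",cv2.minAreaRect((P*1000).astype(np.float32)))
for uv in [(247,233),(340,200),(354,241),(262,277)]: print(ray("top",np.array(uv)/1.5,0.008,T).round(4))
v=im.copy(); cs,_=cv2.findContours(m2.astype(np.uint8),0,1); cv2.drawContours(v,cs,-1,(0,255,255),1)
save("c",v[90:260,150:420],2.9); print(ctrl.get_obs()["t"])
E
```

```text
cradle ((584.6693725585938, 102.52550506591797), (88.99193572998047, 150.32101440429688), 18.15431785583496)
[0.5874 0.1813 0.008 ]
[0.636  0.0417 0.008 ]
[0.572  0.0214 0.008 ]
[0.5199 0.1583 0.008 ]
0.95
```

View pics/c.png

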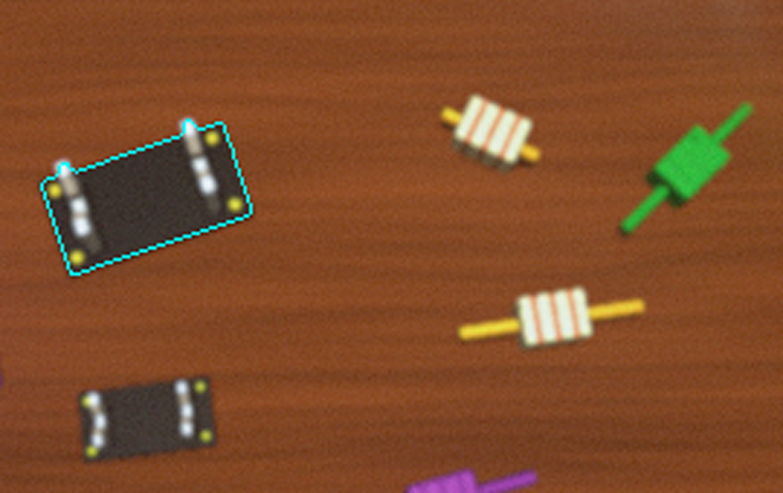

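The crop confirms both. The cream, copper-banded coil with the long brass axle has its middle at crop (553,317), and its mask spans 137 mm. The large black cradle is at crop (147,198). I'll move above the coil.

Request:
arm_command([
  [[0,-0.02,-0.029,0,0,0,0.085],[0,-0.02,-0.029,0,0,0,0.085],[0,-0.02,-0.029,0,0,0,0.085],[0,-0.02,-0.029,0,0,0,0.085],[0,-0.02,-0.029,0,0,0,0.085],[0,-0.02,-0.029,0,0,0,0.085],[0,-0.02,-0.029,0,0,0,0.085],[0,-0.02,-0.029,0,0,0,0.085],[0,-0.02,-0.029,0,0,0,0.085],[0,-0.02,-0.029,0,0,0,0.085],[0,-0.02,-0.029,0,0,0,0.085],[0,-0.02,-0.029,0,0,0,0.085],[0,0,0,-7,0,0,0.085],[0,0,0,-7,0,0,0.085],[0,0,0,-7,0,0,0.085],[0,0,0,-7,0,0,0.085],[0,0,0,-7,0,0,0.085],[0,0,0,-7,0,0,0.085],[0,0,0,-7,0,0,0.085],[0,0,0,-7,0,0,0.085]],
])

```text
t: 2.62
tool_pos: [0.4888, -0.1825, 0.2326]
tool_rot: [1.314, 1.132, -1.31]
contact_force: [0.1, 0.2, 1.2]
opening: 0.0851
```

```bash
cat >> h.py <<'E'
def todo(pos,yaw):
    "remaining shift in tool axes after the turn, and turn about tool x; yaw = world direction of tool z, deg; also tilt"
    o=ctrl.get_obs(); M=R.from_rotvec(o["tool_rot"]).as_matrix(); y=np.degrees(np.arctan2(M[1,2],M[0,2]))
    a=(yaw-y+90)%180-90; d=np.array(pos)-o["tool_pos"]
    G=np.column_stack([[0,0,-1],np.cross([np.cos(np.radians(y+a)),np.sin(np.radians(y+a)),0],[0,0,-1]),[np.cos(np.radians(y+a)),np.sin(np.radians(y+a)),0]])
    print("t",round(o["t"],2),"pos",o["tool_pos"].round(4),"yaw",round(y,2),"tool-x turn",round(-a,2),"shift now",(M.T@d).round(4),"shift after turn",(G.T@d).round(4),"level fix rotvec",np.degrees(R.from_matrix(M.T@G).as_rotvec()).round(2),"q",o["q"].round(2),"F",o["contact_force"].round(1),"op",round(o["opening"],4))
E
python3 - <<'E'
from h import *
todo([.478,-.205,.15],-81.6)
E
```

```text
t 2.62 pos [ 0.4888 -0.1825  0.2326] yaw -98.16 tool-x turn -16.56 shift now [ 0.0826 -0.008   0.0235] shift after turn [ 0.0826 -0.0139  0.0206] level fix rotvec [-16.56   0.21  -0.35] q [-0.5  -0.2   1.85 -0.    1.48 -0.36] F [0.1 0.2 1.2] op 0.0851
```

Request:
arm_command([
  [[0,0,0,-6,0.1,-0.1,0.085],[0,0,0,-6,0.1,-0.1,0.085],[0,0,0,-4.5,0,-0.1,0.085],[0.017,-0.0035,0.005,0,0,0,0.085],[0.017,-0.0035,0.005,0,0,0,0.085],[0.017,-0.0035,0.005,0,0,0,0.085],[0.017,-0.0035,0.005,0,0,0,0.085],[0,0,0,0,0,0,0.085],[0,0,0,0,0,0,0.085]],
])

```text
t: 3.37
tool_pos: [0.4797, -0.2057, 0.1656]
tool_rot: [1.086, 1.276, -1.083]
contact_force: [-0.2, -0.3, 0.9]
opening: 0.0853
```

Run:
```python
from h import *
todo([.478,-.205,.15],-81.6)
o=ctrl.get_obs();im=get_image("wrist"); T=T_cam("wrist",o); print(T.round(3).tolist())
for f in (search_frame,mark_of):
    for r in f("wrist","long_coil"): print(f.__name__,round(r["conf"],2),w("wrist",r["at"],T).round(4),px("wrist",r["at"]))
m=cut_out("wrist","long_coil")
v=im.copy()
if m:
    m=m[0]["mask"]; P=np.array([ray("wrist",(u,vv),0.018,T) for vv,u in np.argwhere(m)])[:,:2]
    c=P.mean(0); ev=np.linalg.eigh(np.cov(P.T))[1][:,1]; s=(P-c)@ev
    print("coil",c,np.degrees(np.arctan2(ev[1],ev[0])),np.ptp(s), c+ev*(s.max()+s.min())/2)
    cs,_=cv2.findContours(m.astype(np.uint8),0,1); cv2.drawContours(v,cs,-1,(0,255,255),1)
save("d",v,1.5)
```

```text
t 3.37 pos [ 0.4797 -0.2057  0.1656] yaw -80.47 tool-x turn 1.13 shift now [ 0.0156 -0.0016 -0.0011] shift after turn [ 0.0156 -0.0016 -0.001 ] level fix rotvec [ 1.14  0.22 -0.35] q [-0.55 -0.15  1.92  0.    1.36 -0.71] F [-0.2 -0.3  0.9] op 0.0853
[[0.986, 0.156, 0.059, 0.466], [0.167, -0.935, -0.314, -0.125], [0.006, 0.319, -0.948, 0.308], [0.0, 0.0, 0.0, 1.0]]
call 0.95 [ 0.351  -0.1197  0.0337] [113.  46.]
call 0.73 [ 0.5818 -0.3035  0.0352] [339. 282.]
call 0.62 [ 0.4708 -0.1976  0.0345] [247. 164.]
call 0.97 [ 0.5936 -0.316   0.0192] [343. 285.]
call 0.84 [ 0.4767 -0.2053  0.016 ] [252. 168.]
call 0.76 [ 0.3442 -0.1188  0.0173] [113.  45.]
coil [ 0.47691645 -0.20386653] 97.86730040621046 0.1417184828562665 [ 0.47727872 -0.20648823]
```

View pics/d.png

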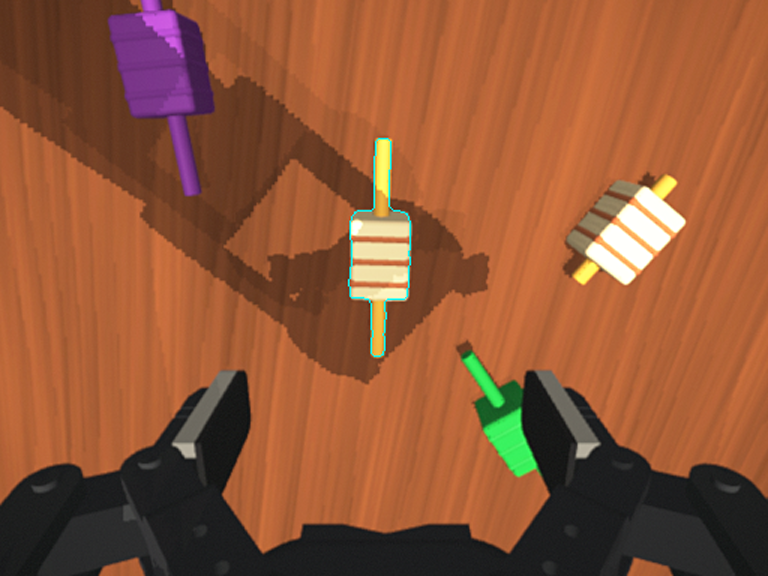

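The target coil fills the middle of the wrist view (its middle is near (378,250) in the 1.5x picture) and is roughly square between the fingers. The other coils are clear of both fingers. Going down.

Request:
arm_command([
  [[0.01,-0.001,-0.0005,1.4,0.2,-0.3,0.085],[0.028,-0.001,0,0,0,0,0.085],[0.028,-0.001,0,0,0,0,0.085],[0.028,0,0,0,0,0,0.085],[0.028,0,0,0,0,0,0.085],[0.02,0,0,0,0,0,0.085],[0,0,0,0,0,0,0.085],[0,0,0,0,0,0,0.085]],
])

```text
t: 4.23
tool_pos: [0.485, -0.2083, 0.0265]
tool_rot: [1.108, 1.251, -1.102]
contact_force: [0.5, -0.6, -0.4]
opening: 0.0851
```

Run:
```python
from h import *
todo([.477,-.2058,.004],-81.9)
```

```text
t 4.23 pos [ 0.485  -0.2083  0.0265] yaw -82.2 tool-x turn -0.3 shift now [ 0.0224 -0.0079 -0.0038] shift after turn [ 0.0225 -0.0075 -0.0036] level fix rotvec [-0.29  0.69 -0.88] q [-0.55  0.03  2.    0.    1.09 -0.68] F [ 0.5 -0.6 -0.4] op 0.0851
```

Request:
arm_command([
  [[0.008,-0.003,-0.0015,0,0.4,-0.4,0.085],[0.007,-0.003,-0.001,0,0.3,-0.4,0.085],[0.007,-0.002,-0.001,0,0,0,0.085],[0,0,0,0,0,0,0.085],[0,0,0,0,0,0,0.085]],
])

```text
t: 4.65
tool_pos: [0.4795, -0.2076, 0.0077]
tool_rot: [1.109, 1.263, -1.105]
contact_force: [-0.1, -0.4, -0.5]
opening: 0.0855
```

Run:
```python
from h import *
todo([.477,-.2058,.004],-81.9)
```

```text
t 4.65 pos [ 0.4795 -0.2076  0.0077] yaw -82.23 tool-x turn -0.33 shift now [ 0.0037 -0.0023 -0.0021] shift after turn [ 0.0037 -0.0023 -0.0021] level fix rotvec [-0.32  0.23 -0.39] q [-0.55  0.06  2.01  0.    1.06 -0.69] F [-0.1 -0.4 -0.5] op 0.0855
```

Request:
arm_command([
  [[0.004,-0.003,-0.002,0,0.2,-0.4,0.085],[0,0,0,0,0,0,0.06],[0,0,0,0,0,0,0.03],[0,0,0,0,0,0,0.02],[0,0,0,0,0,0,0.02],[0,0,0,0,0,0,0.02],[0,0,0,0,0,0,0.02],[0,0,0,0,0,0,0.02],[0,0,0,0,0,0,0.02],[0,0,0,0,0,0,0.02]],
], squeeze=50)

```text
t: 5.48
tool_pos: [0.4774, -0.2068, 0.0054]
tool_rot: [1.108, 1.266, -1.108]
contact_force: [0.1, 0.3, 0.5]
opening: 0.0352
```

Run:
```python
from h import *
todo([.477,-.2058,.004],-81.9)
```

```text
t 5.48 pos [ 0.4774 -0.2068  0.0054] yaw -82.24 tool-x turn -0.34 shift now [ 0.0014 -0.0003 -0.001 ] shift after turn [ 0.0014 -0.0003 -0.001 ] level fix rotvec [-0.34  0.16 -0.13] q [-0.55  0.06  2.01 -0.    1.06 -0.69] F [0.1 0.3 0.5] op 0.0352
```

Request:
arm_command([
  [[-0.01,0,0,0,0,0,0.02],[-0.025,0,0,0,0,0,0.02],[-0.03,0,0,0,0,0,0.02],[-0.03,0,0,0,0,0,0.02],[-0.03,0,0,0,0,0,0.02],[-0.025,0,0,0,0,0,0.02],[0,0,0,0,0,0,0.02]],
])

```text
t: 6.07
tool_pos: [0.4734, -0.2041, 0.1603]
tool_rot: [1.108, 1.278, -1.112]
contact_force: [0.9, -0.3, -0.6]
opening: 0.0352
```

Run:
```python
from h import *
todo([.583,.101,.14],-71)
```

```text
t 6.07 pos [ 0.4734 -0.2041  0.1603] yaw -82.24 tool-x turn -11.24 shift now [ 0.0205  0.1499 -0.2874] shift after turn [ 0.0203  0.2029 -0.2528] level fix rotvec [-11.24  -0.27   0.33] q [-0.55 -0.15  1.93 -0.    1.37 -0.69] F [ 0.9 -0.3 -0.6] op 0.0352
```

Request:
arm_command([
  [[0,0,0,-5.6,-0.1,0.1,0.02],[0,0,0,-5.6,-0.1,0.1,0.02],[-0.005,0.023,-0.02,0,0,0,0.02],[-0.005,0.023,-0.02,0,0,0,0.02],[-0.005,0.023,-0.02,0,0,0,0.02],[-0.005,0.023,-0.02,0,0,0,0.02],[0,0.023,-0.02,0,0,0,0.02],[0,0.023,-0.02,0,0,0,0.02],[0,0.023,-0.02,0,0,0,0.02],[0,0.023,-0.02,0,0,0,0.02],[0,0,0,0,0,0,0.02],[0,0,0,0,0,0,0.02]],
])

```text
t: 7.07
tool_pos: [0.5931, 0.0179, 0.1717]
tool_rot: [0.954, 1.361, -0.964]
contact_force: [-0.8, -0.1, -1.8]
opening: 0.0352
```

Run:
```python
from h import *
todo([.583,.101,.14],-71)
o=ctrl.get_obs();im=get_image("wrist"); T=T_cam("wrist",o)
for th in ("cradle","cradle_seat","long_coil"):
    for r in mark_of("wrist",th): print(th,round(r["conf"],2),w("wrist",r["at"],T).round(4),px("wrist",r["at"]))
save("e",im,1.5)
```

```text
t 7.07 pos [0.5931 0.0179 0.1717] yaw -70.71 tool-x turn 0.29 shift now [ 0.0319  0.0183 -0.0817] shift after turn [ 0.0317  0.0175 -0.0819] level fix rotvec [ 0.3  -0.28  0.65] q [-0.1   0.03  1.74 -0.    1.39 -0.43] F [-0.8 -0.1 -1.8] op 0.0352
cradle 0.87 [ 0.4111  0.1034 -0.0008] [97. 10.]
cradle 0.81 [ 0.5792  0.1039 -0.0011] [275.  75.]
cradle_seat 0.95 [0.409  0.0971 0.0304] [74.  9.]
long_coil 0.86 [0.592  0.0198 0.1857] [255. 259.]
```

View pics/e.png

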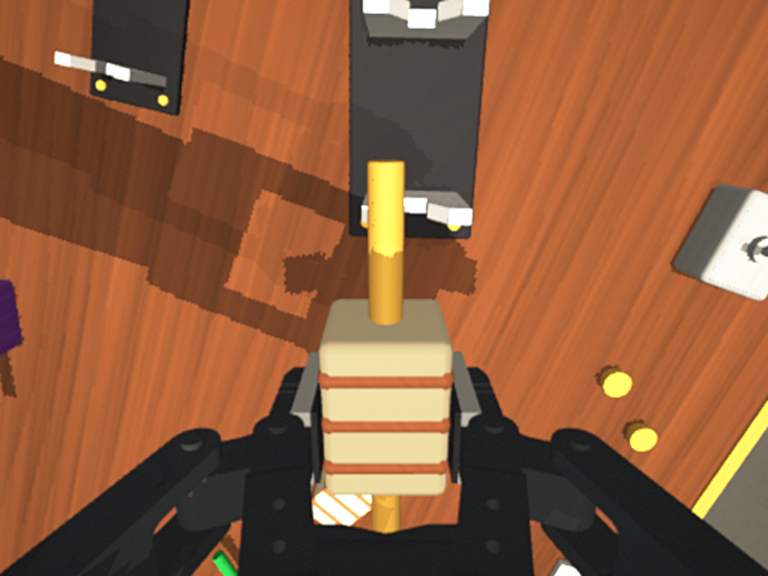

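Run:
```python
from h import *
im=cv2.imread("pics/e.png")
cv2.imwrite("pics/f.png",cv2.resize(im[0:250,330:510],None,fx=3.2,fy=2.4,interpolation=cv2.INTER_CUBIC))
T=T_cam("wrist")
L=lambda u,v,z: ray("wrist",np.array([u,v])/1.5,z,T)[:2].round(4)
print("far prongs",L(363,7,.072),L(489,7,.072),"floor",L(422,18,.04))
print("near prongs",L(361,215,.072),L(472,215,.072),"floor",L(415,205,.04))
# predicted pixels
c=np.array([.582,.102]);a=np.radians(-71);y=-np.array([np.cos(a),np.sin(a)]);x=np.array([y[1],-y[0]])
for s in(48,-48):
    for xx,z in((-28,72),(-17,72),(17,72),(28,72),(-7,40),(7,40)): print(s,xx,z,proj("wrist",np.r_[c+y*s/1e3+x*xx/1e3,z/1e3],T)*1.5)
for xx,yy in((-40,-75),(40,-75)): print(proj("wrist",np.r_[c+y*yy/1e3+x*xx/1e3,.008],T)*1.5)
```

```text
far prongs [0.5401 0.1351] [0.594  0.1537] floor [0.5668 0.1458]
near prongs [0.569  0.0445] [0.6229 0.0634] floor [0.5968 0.0541]
48 -28 72 [364.5  -0. ]
48 -17 72 [388.5  -0. ]
48 17 72 [465.  -0.]
48 28 72 [489.  -0.]
48 -7 40 [408.  15.]
48 7 40 [436.5  15. ]
-48 -28 72 [366.  211.5]
-48 -17 72 [388.5 211.5]
-48 17 72 [454.5 211.5]
-48 28 72 [475.5 211.5]
-48 -7 40 [405. 201.]
-48 7 40 [430.5 201. ]
[354. 234.]
[475.5 235.5]
```

View pics/f.png

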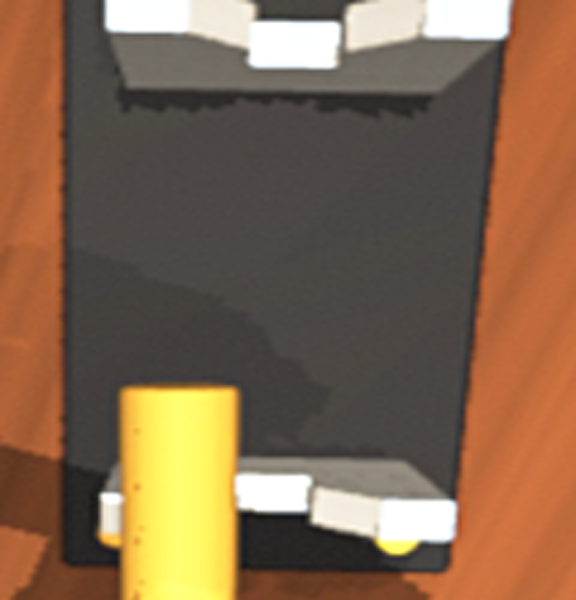

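Run:
```python
from h import *
o=ctrl.get_obs(); H=np.array(calibration("wrist")["hand_eye"]); print(H.round(4).tolist())
for y in (-.002,0,.002): print(y,[(px("wrist",(np.linalg.inv(H)@[-.0126,y,z,1])[:3])*1.5).tolist() for z in(-.0715,-.026)])
a=np.radians(-72.1); z=np.array([np.cos(a),np.sin(a)])
todo(np.r_[np.array([.5817,.0998])+z*.0015,.13],-72.1)
```

```text
[[-0.0003, -0.3155, 0.9489, -0.143], [1.0, 0.0008, 0.0006, 0.0001], [-0.001, 0.9489, 0.3155, -0.0809], [0.0, 0.0, 0.0, 1.0]]
-0.002 [[376.5, 157.5], [378.0, 316.5]]
0 [[384.0, 157.5], [384.0, 316.5]]
0.002 [[391.5, 157.5], [391.5, 316.5]]
t 7.27 pos [0.593  0.0159 0.1725] yaw -70.9 tool-x turn 1.2 shift now [ 0.0427  0.0172 -0.0813] shift after turn [ 0.0425  0.0151 -0.0818] level fix rotvec [ 1.2  -0.25  0.58] q [-0.1   0.03  1.74 -0.    1.39 -0.43] F [ 0.7  0.8 -1.2] op 0.0353
```

Request:
arm_command([
  [[0,0,0,1.2,-0.2,0.5,0.02],[0.005,0.003,-0.017,0,0,0,0.02],[0.01,0.003,-0.017,0,0,0,0.02],[0.01,0.003,-0.017,0,0,0,0.02],[0.01,0.003,-0.017,0,0,0,0.02],[0.008,0.003,-0.015,0,0,0,0.02],[0,0,0,0,0,0,0.02],[0,0,0,0,0,0,0.02],[0,0,0,0,0,0,0.02]],
])

```text
t: 8.02
tool_pos: [0.5814, 0.0924, 0.1303]
tool_rot: [0.994, 1.326, -0.991]
contact_force: [-0.4, 0.3, -1.4]
opening: 0.0355
```

```bash
cat >> h.py <<'E'
def goal(z=.13,c=(.5818,.1012),yaw=-72,lat=-.0005,ax=.0015):
    a=np.radians(yaw); zt=np.array([np.cos(a),np.sin(a)]); yt=np.array([-zt[1],zt[0]])
    todo(np.r_[np.array(c)+zt*ax+yt*lat,z],yaw)
E
python3 - <<'E'
from h import *
goal()
im=get_image("wrist"); save("g",im,1.5); goal()
E
```

```text
t 8.02 pos [0.5814 0.0924 0.1303] yaw -73.44 tool-x turn -1.44 shift now [ 0.0002  0.0024 -0.0068] shift after turn [ 0.0003  0.0026 -0.0068] level fix rotvec [-1.44  0.24 -0.29] q [ 0.03  0.05  1.79 -0.    1.3  -0.26] F [-0.4  0.3 -1.4] op 0.0355
t 8.07 pos [0.5817 0.0921 0.1306] yaw -73.46 tool-x turn -1.46 shift now [ 0.0006  0.0022 -0.0072] shift after turn [ 0.0006  0.0024 -0.0071] level fix rotvec [-1.46  0.26 -0.32] q [ 0.03  0.05  1.79 -0.    1.3  -0.26] F [-0.5 -0.8 -1.1] op 0.0353
```

View pics/g.png

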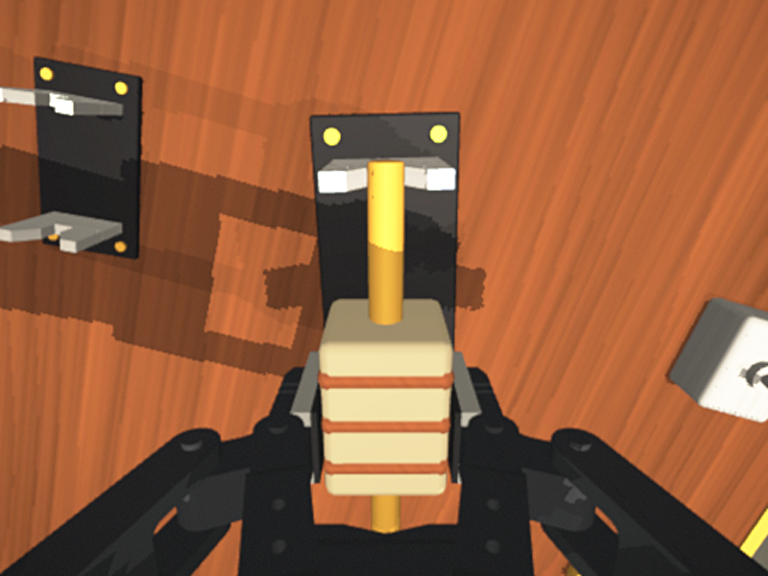

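Run:
```python
from h import *
o=ctrl.get_obs(); T=T_cam("wrist",o)
L=lambda u,v,z: ray("wrist",np.array([u,v])/1.5,z,T)[:2]
p,q=L(319,181,.072),L(456,179,.072); print((p+q)/2,np.hypot(*(q-p)),np.degrees(np.arctan2(*(q-p)[::-1]))-90)
p2,q2=L(310,117,.008),L(460,113,.008); print((p2+q2)/2,np.hypot(*(q2-p2)),np.degrees(np.arctan2(*(q2-p2)[::-1]))-90)
for yaw in(-71,-72,-73):
    z=np.array([np.cos(np.radians(yaw)),np.sin(np.radians(yaw))]); print(yaw,(p+q)/2+z*.048,(p2+q2)/2+z*.075)
```

```text
[0.56695523 0.14720203] 0.05695014402616296 -72.61950573936005
[0.5588917  0.17180547] 0.07881914347883014 -71.95619932254223
-71 [0.5825825  0.10181714] [0.58330931 0.10089158]
-72 [0.58178805 0.10155132] [0.58206797 0.10047623]
-73 [0.58098907 0.10129941] [0.58081957 0.10008262]
```

The far bracket and the plate agree on a centre of (0.582, 0.101) and a yaw of -72°. Next I'll align and lower to just above the slots.

Request:
arm_command([
  [[0,0.001,-0.003,-1.5,0.2,-0.3,0.02],[0.012,0.001,-0.003,0,0,0,0.02],[0.012,0.0005,-0.001,0,0,0,0.02],[0.012,0,0,0,0,0,0.02],[0.008,0,0,0,0,0,0.02],[0,0,0,0,0,0,0.02],[0,0,0,0,0,0,0.02]],
])

```text
t: 8.65
tool_pos: [0.5833, 0.0971, 0.083]
tool_rot: [0.975, 1.339, -0.975]
contact_force: [-0.2, 0.5, -1.6]
opening: 0.0351
```

Run:
```python
from h import *
goal(.07)
```

```text
t 8.65 pos [0.5833 0.0971 0.083 ] yaw -72.07 tool-x turn -0.07 shift now [ 0.0129 -0.0007 -0.0029] shift after turn [ 0.013  -0.0006 -0.0029] level fix rotvec [-0.07  0.11 -0.1 ] q [ 0.04  0.11  1.81 -0.    1.22 -0.27] F [-0.2  0.5 -1.6] op 0.0351
```

Request:
arm_command([
  [[0.005,-0.001,-0.003,0,0.1,-0.1,0.02],[0.009,-0.0005,0,0,0,0,0.02],[0.009,-0.0005,0,0,0,0,0.02],[0.007,0,0,0,0,0,0.02],[0.003,0,0,0,0,0,0.02],[0,0,0,0,0,0,0.02]],
])

```text
t: 9.15
tool_pos: [0.58, 0.0997, 0.0462]
tool_rot: [0.975, 1.342, -0.976]
contact_force: [0.4, 0.7, -1.5]
opening: 0.0348
```

Run:
```python
from h import *
goal(.0324)
get_image("wrist"); im=get_image("scene"); save("s",im[120:320,150:390],3)
```

```text
t 9.15 pos [0.58   0.0997 0.0462] yaw -72.05 tool-x turn -0.05 shift now [0.0138 0.0017 0.0006] shift after turn [0.0138 0.0017 0.0006] level fix rotvec [-0.05 -0.01  0.03] q [ 0.04  0.15  1.83 -0.    1.16 -0.27] F [ 0.4  0.7 -1.5] op 0.0348
```

View pics/s.png

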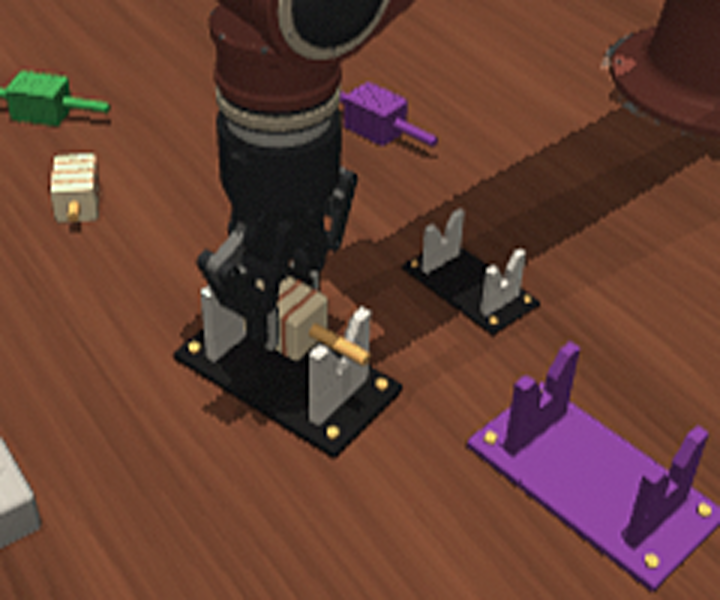

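The axle end sits between the prongs of the bracket facing the scene camera (crop (345,340)). I'll shift sideways to centre it and lower gently while watching the force.

Request:
arm_command([
  [[0,0.0017,0,0,0,0,0.02],[0.003,0,0,0,0,0,0.02],[0.003,0,0,0,0,0,0.02],[0,0,0,0,0,0,0.02]],
])

```text
t: 9.58
tool_pos: [0.5831, 0.1001, 0.0426]
tool_rot: [0.976, 1.339, -0.974]
contact_force: [-0.4, -0.3, -2.2]
opening: 0.0355
```

Run:
```python
from h import *
goal(.0324)
```

```text
t 9.58 pos [0.5831 0.1001 0.0426] yaw -72.05 tool-x turn -0.05 shift now [ 0.0101 -0.0014  0.    ] shift after turn [ 0.0102 -0.0014  0.    ] level fix rotvec [-0.05  0.06 -0.1 ] q [ 0.04  0.16  1.83 -0.    1.15 -0.27] F [-0.4 -0.3 -2.2] op 0.0355
```

Request:
arm_command([
  [[0.002,-0.001,0,0,0,0,0.02],[0.003,0,0,0,0,0,0.02],[0,0,0,0,0,0,0.02],[0,0,0,0,0,0,0.02]],
])

```text
t: 9.92
tool_pos: [0.5828, 0.0998, 0.0373]
tool_rot: [0.977, 1.338, -0.973]
contact_force: [0.0, -0.4, -1.6]
opening: 0.035
```

Run:
```python
from h import *
goal(.0324)
```

```text
t 9.92 pos [0.5828 0.0998 0.0373] yaw -72.06 tool-x turn -0.06 shift now [ 0.0049 -0.0011 -0.0001] shift after turn [ 0.0049 -0.0011 -0.0001] level fix rotvec [-0.06  0.07 -0.23] q [ 0.04  0.17  1.83 -0.    1.14 -0.27] F [ 0.  -0.4 -1.6] op 0.035
```

Request:
arm_command([
  [[0.002,-0.0005,0,0,0,-0.1,0.02],[0.002,0,0,0,0,0,0.02],[0.001,0,0,0,0,0,0.02],[0,0,0,0,0,0,0.02]],
])

```text
t: 10.25
tool_pos: [0.5828, 0.0997, 0.0324]
tool_rot: [0.976, 1.338, -0.974]
contact_force: [-1.4, 0.8, 0.5]
opening: 0.0352
```

Run:
```python
from h import *
goal(.0324)
```

```text
t 10.25 pos [0.5828 0.0997 0.0324] yaw -72.06 tool-x turn -0.06 shift now [-0.     -0.001  -0.0002] shift after turn [-0.     -0.001  -0.0002] level fix rotvec [-0.06  0.09 -0.18] q [ 0.04  0.18  1.83 -0.    1.13 -0.27] F [-1.4  0.8  0.5] op 0.0352
```

Request:
arm_command([
  [[0.001,0,0,0,0,0,0.02],[0.001,0,0,0,0,0,0.02],[0,0,0,0,0,0,0.02]],
])

```text
t: 10.5
tool_pos: [0.5832, 0.0998, 0.0326]
tool_rot: [0.976, 1.339, -0.974]
contact_force: [0.2, -0.7, -0.9]
opening: 0.0355
```

Run:
```python
from h import *
goal(.0324)
get_image("wrist"); im=get_image("scene"); save("s2",im[195:285,205:295],6)
for r in mark_of("scene","long_coil"): print(w("scene",r["at"]).round(4),r["conf"])
```

```text
t 10.5 pos [0.5832 0.0998 0.0326] yaw -72.05 tool-x turn -0.05 shift now [ 0.0002 -0.0014 -0.0003] shift after turn [ 0.0002 -0.0014 -0.0003] level fix rotvec [-0.05  0.09 -0.13] q [ 0.04  0.18  1.83 -0.    1.13 -0.27] F [ 0.2 -0.7 -0.9] op 0.0355
[0.5838 0.102  0.0434] 0.71
[ 0.3387 -0.1189  0.0186] 0.61
[ 0.5907 -0.3178  0.017 ] 0.58
```

View pics/s2.png

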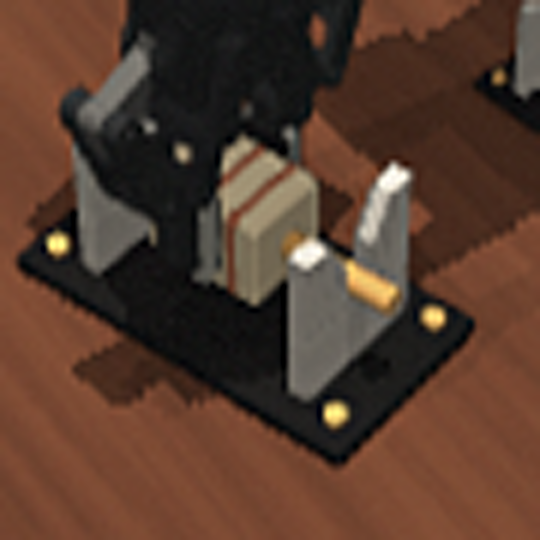

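The near axle end is in its slot, low down (crop (370,285)). The force is still small, so I'll push slightly further to confirm it has reached the bottom.

Request:
arm_command([
  [[0.002,-0.001,0,0,0,0,0.02],[0.002,0,0,0,0,0,0.02],[0.002,0,0,0,0,0,0.02]],
])

```text
t: 10.9
tool_pos: [0.5834, 0.0998, 0.0321]
tool_rot: [0.975, 1.34, -0.975]
contact_force: [-7.1, -1.2, 13.4]
opening: 0.0351
```

Run:
```python
from h import *
goal(.0324)
```

```text
t 10.9 pos [0.5834 0.0998 0.0321] yaw -72.04 tool-x turn -0.04 shift now [-0.0003 -0.0015 -0.0003] shift after turn [-0.0003 -0.0015 -0.0003] level fix rotvec [-0.04  0.07 -0.08] q [ 0.04  0.18  1.83 -0.    1.13 -0.27] F [-7.1 -1.2 13.4] op 0.0351
```

The coil is firmly on the bottom: 13 N upward, with z staying at the expected height. I'll relax and release slowly.

Request:
arm_command([
  [[0,-0.001,0,0,0,0,0.02],[0,0,0,0,0,0,0.036],[0,0,0,0,0,0,0.04],[0,0,0,0,0,0,0.045],[0,0,0,0,0,0,0.055],[0,0,0,0,0,0,0.07],[0,0,0,0,0,0,0.085],[0,0,0,0,0,0,0.085],[0,0,0,0,0,0,0.085],[0,0,0,0,0,0,0.085]],
], squeeze=20)

```text
t: 11.73
tool_pos: [0.5831, 0.0994, 0.0319]
tool_rot: [0.976, 1.338, -0.973]
contact_force: [0.6, -0.4, 0.8]
opening: 0.0849
```

Request:
arm_command([
  [[-0.008,0,0,0,0,0,0.085],[-0.015,0,0,0,0,0,0.085],[-0.02,0,0,0,0,0,0.085],[-0.025,0,0,0,0,0,0.085],[-0.03,0,0,0,0,0,0.085],[-0.03,0,0,0,0,0,0.085],[-0.02,0,0.03,0,0,0,0.085],[-0.01,0,0.03,0,0,0,0.085],[0,0,0.03,0,0,0,0.085],[0,0,0,0,0,0,0.085],[0,0,0,0,0,0,0.085]],
])

```text
t: 12.65
tool_pos: [0.6108, 0.0115, 0.2041]
tool_rot: [0.973, 1.335, -0.97]
contact_force: [0.5, 0.3, 0.2]
opening: 0.0847
```

Run:
```python
from h import *
o=ctrl.get_obs(); T=T_cam("wrist",o); im=get_image("wrist")
for r in mark_of("wrist","long_coil")[:3]: print("wrist",w("wrist",r["at"],T).round(4),r["conf"])
s=get_image("scene")
for r in mark_of("scene","long_coil"): print("scene",w("scene",r["at"]).round(4),r["conf"])
for r in mark_of("scene","short_coil"): print("short",w("scene",r["at"]).round(4),r["conf"])
A=cv2.resize(im,(600,450)); B=cv2.resize(s[190:290,195:295],(450,450),interpolation=cv2.INTER_CUBIC)
save("h",cv2.resize(np.hstack([A[:,150:],B]),(800,400))); goal()
```

```text
wrist [ 0.5935 -0.3161  0.0201] 0.66
wrist [0.5812 0.1015 0.0425] 0.64
scene [ 0.5899 -0.3171  0.0154] 0.77
scene [ 0.3394 -0.1186  0.0167] 0.72
scene [0.5843 0.1002 0.0439] 0.65
short [ 0.621  -0.168   0.0135] 0.91
t 12.9 pos [0.6095 0.0133 0.2018] yaw -71.68 tool-x turn 0.32 shift now [ 0.0715  0.0006 -0.0909] shift after turn [ 0.0718  0.0003 -0.0907] level fix rotvec [ 0.32  0.18 -0.16] q [-0.1   0.03  1.68 -0.    1.42 -0.42] F [-0.8  0.2 -0.1] op 0.0852
```

View pics/h.png

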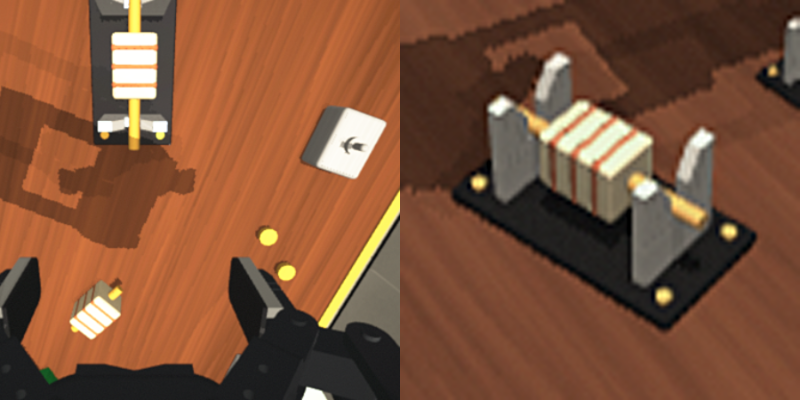

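The left half (wrist view) shows the coil centred between the brackets at (134,65), with the axle in both slots. The right half (scene view) shows it level, both axle ends down. The gripper is clear and the short coil is where it started, so I'm handing in.

```bash
python3 -c "
from station import finish_job; print(finish_job())"
```

```text
the job is handed in; nothing more can be done
None
```

I seated the long-axle coil in the large black cradle, with both axle ends in their slots, and handed the job in at about 13 s of the 32 s allowed.

- **Lowering:** I lowered it until it stood on the slot bottoms. The upward force rose to 13 N while the height stayed within 0.5 mm of what I expected. I released it there, then backed the arm away.
- **Position:** the last checks put the coil's middle at (0.581, 0.102, 0.043) from the wrist camera and (0.584, 0.100, 0.044) from the scene camera. My estimate of the seat was (0.582, 0.101, 0.045), so both agree within the networks' error of about 4 mm.
- **Level and short coil:** the last pictures show the axle level in both slots. The short coil read (0.621, -0.168), against about (0.620, -0.161) from the top camera at the start. The arm never went near it, and the gap is about what different cameras give.
- **Disagreements:** just before release there was about 7 N of sideways force, and the tool read about 1.5 mm off my slot centre. The force was gone after I opened the gripper. An earlier `cradle_seat` reading was for the small cradle, and I did not use it.

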